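Click the heater thumbwheel up to the red mark and start it

ROBOT

A 7-joint arm with a two-finger parallel gripper is mounted at the origin on the work surface. World frame = base frame: x ahead of the robot, y to its left, z up, the work surface at z = 0. Lengths are in m, angles in rad, forces in N, time in s.
With the tool pointing down it reaches from about 0.35 to 0.9 m from the base axis. Payload 8.1 kg.
Tool frame: the origin (TCP) lies at the very end of the fingers, on their centre line; the grasp point (between the pads) lies 19 mm behind it (grasp_offset is the distance from the TCP to the grasp point, in m); z points along the fingers, y is the line along which they close (so a half turn about z gives the same grasp; the last joint's range is limited). The gripper opens to 92 mm and grips with 3 to 60 N. Pads are 19 mm wide; open, the fingers measure 130 mm over their backs; the gripper's body (75 mm by 190 mm) begins 47 mm behind the grasp point.
Start: joints at [-1.252, 0.434, 0.025, 1.573, -0.012, 1.134, -0.075], TCP at [0.256, 0.57, 0.227] pointing down, gripper open.
Joint ranges: [-2.62, 2.62], [-0.44, 2.09], [-1.27, 1.32], [0.08, 2.57], [-1.32, 4.46], [0.12, 2], [-2.74, 2.74]. Speed limits (rad/s): [2.22, 2.22, 3.01, 3.01, 3.14, 3.14, 3.14].

INTERFACE

Orientations are given as a rotation vector (axis times angle).
In Python, from cell import observe, get_image, camera_params, sign_off, silhouettes, grasp_offset gives the robot as it stands. The module is installed in compiled form; this text tells all that it offers.
- The arm moves only by the tool jog_arm, never from a script. Its argument "motion" is a list that holds one entry, the list of rows, each a list of 7 numbers: the shift along the tool's x, y, z in m, then the turn, a rotation vector about the tool's x, y, z in rad, then the closure, from -1 (fully open) to 1 (shut), so that 0 is half open. In form: [[[dx, dy, dz, wx, wy, wz, hand], ...]]. A call has 1 to 10 rows; each row is the pose to reach, as a shift and turn from the pose commanded when the call began, along the tool's axes at that moment; what a row does not reach only later rows make up. A row lasts 1/12 s, in which the tool goes at most 41.7 mm and 7.16 degrees, less where a joint would pass 70% of its speed; a pose out of reach is approached as far as the arm can. A call with a gripper value outside its range is refused whole. The fingers move at their own pace and stop on an object; "force" is the grip in N (left out, the last holds). Time passes only in rows, so rows that repeat a pose let the fingers close. It gives the time, the measured TCP pose, the force, the opening and the grip force at its end, in the units of the state.
- observe(): the state, without advancing time (a new reading comes with each control period).
- get_image(name): name is "side" or "top" or "wrist"; returns the picture (480x640x3 uint8, red, green, blue); there is no depth.
- camera_params(name): a dict with "vertical_fov" (degrees; the focal length in pixels is half the picture's height over the tangent of half this angle, whatever the lens; pixels are square), "cx", "cy" (the principal point, pixels), "T" (4x4, takes a point from camera to world coordinates). Camera axes: x right, y down, z forward; pixel columns grow to the right and rows downward; lengths in m; the calibration is good to about 2 mm. A picture is of the moment at which its call begins: read the wrist's pose just before it. camera_params takes no time and is no camera call; for the wrist camera it gives the pose at the moment of the call.
- sign_off(): hands the job in; it is judged then, once.
Trained networks look in the newest picture that a camera, given by its name, has taken for a name from the list of things; names that differ only in an ending like _2 or _b are one class to them, and where a whole thing is asked for, a point or a joint stands for the part that bears it (a point fixed in the world has none). Each returns a list of dicts, best first, with "p" (0 to 1); they miss things now and then, are a little off and sometimes report something else, mostly with a low value. They report only what shows in the picture. A call takes as long as a camera call.
- silhouettes(query, camera): "mask" (480x640 bool, what is visible of it) and "pixel" ([column, row] in pixels, amid what is visible of it).
The state is a dict: "clock": time; "joints": joint angles; "dq": joint speeds; "joint_efforts": joint torques, N m; "position": TCP position; "ee_rot": TCP orientation; "force": force on the tool from outside, world axes, zero at the start; "ft_torque": the same for the moment, N m; "width": opening from 0.0 (shut) to 1.0 (fully open); "gripper_force": force on a finger pad.
Only numpy, scipy, OpenCV 4.12 (cv2) and the standard library are available. Lean on these libraries where they do the work, as an engineer would, in place of code of your own. Each camera call takes 0.05 s, during which the arm holds its last target. There are 200 camera calls.

TASK

Advance the black toothed thumbwheel on the heater controller (clockwise seen from above is up) by flicking the teeth at its edge with a fingertip, until its red stripe has clicked into line with the yellow pointer, without ever going past it. Then press the green start button on the small grey box right down and let it come back up. Touch gently with the fingertips only, grip and lift nothing, and leave the glassware, spatula and other loose things where they are.

Things in the scene. Friction and masses are not known exactly. Their poses are not given: they have to be found in the camera images.
- controller: Grey heater controller, fixed. Origin on the bench straight below the thumbwheel's vertical axis; x runs from the wheel to the case's rear (away from the robot, give or take the yaw), y to its left, z up. Case: x -24 to 150, y -80 to 80 mm, top at z = 55 mm; a hood at x 95 to 150 rises to 103 mm. The wheel overhangs the front face (x = -24) by 22 mm: a finger pointing down there reaches its teeth.
- wheel_top (a point): Centre of the top of the black thumbwheel, lying flat at 58 to 72 mm above the bench. Disc radius 37 mm; 8 round teeth (posts 10 mm thick, centres 41 mm from the axis, 92 mm over all) 45 degrees apart. At rest a gap between teeth faces the front (-x of the controller), with teeth 22.5 degrees either side of it. Flicking a front tooth towards the controller's +y turns the wheel up.
- dial (a joint): Thumbwheel angle, rad, growing clockwise seen from above (up). It clicks into a sprung rest every 0.785 rad (0, 0.785 ...): pushed past halfway it jumps to the next, else it falls back; 1 to 3 N at the teeth moves it. At 4.712 (6 clicks) the red stripe is at the pointer. It starts 2 to 5 clicks below that; stops just outside 0 and 5.498.
- red_stripe (a point): Outer end of the red stripe (8 mm wide, 24 mm long, radial) on top of the thumbwheel, 35 mm from its axis, 73 mm above the bench; turns with the wheel. Small white dots mark the other seven positions.
- pointer (a point): Tip of the yellow pointer, a bar 8 mm wide on the case directly behind the wheel (controller frame x = 50 to 80 mm, y = 0, z up to 65 mm).
- start_box: Grey box 100 x 85 x 45 mm high, fixed to the bench, left or right of the controller (it changes places with the orange readout). Origin at the centre of its underside; the green button is on the middle of its top.
- start (a joint): Travel of the green button, m: 0 up, 0.006 fully down (4 N); springs back.
- start_top (a point): Centre of the top face of the green button, 34 mm across, facing up.
- readout: Orange probe readout, fixed, 100 x 85 x 45 mm high, origin at the centre of its underside; bystander.
- stopper: Loose clear glass stopper, 28 mm wide, 46 mm high, standing on the controller's case at its frame's (70, -60) mm; origin under its foot; bystander.
- amber: Loose amber bottle, 64 mm wide, 150 mm high, at the back; origin under its foot; bystander.
- beaker: Loose glass beaker, 70 mm wide, 90 mm high; origin under its foot; bystander.
- jar: Loose white jar with blue cap, 60 mm wide, 80 mm high; origin under its foot; bystander.
- spatula: Loose spatula with wooden handle and steel blade, 180 mm long, lying flat in front of the controller, under 30 mm high; origin under its middle; bystander.
- clamp: Loose black boss clamp with a steel rod, about 90 mm long, 30 mm high; origin under its block; bystander.

How it is judged:
On the way, in this order (a step that is already met when the one before it is completed fails the run):
1. the red stripe is clicked into line with the pointer (value of joint dial between 4.562 and 4.862 rad), for 0.3 s.
2. the green button is pressed down (value of joint start above 0.0045 m), for 0.05 s.
At the end, for the whole second after the job is handed in: The thumbwheel rests with its red stripe at the pointer (4.712 rad, within 0.15 rad), the green button is up again (within 1.5 mm), and every loose thing is within 20 mm of where it stood (all of step 1 and value of joint start below 0.0015 m and velocity of joint dial between -0.1 and 0.1 rad/s and distance of each of stopper, amber, beaker, jar, spatula, clamp from where it was at the start of the episode below 0.02 m); the robot touches nothing.
It fails at once if the wheel goes past the red mark (more than 0.45 rad beyond the pointer) (value of joint dial above 5.162 rad).
It fails at once if the start button is pressed (over 3 mm) while the red stripe is not at the pointer (0.25 rad) (value of joint start above 0.003 m and (value of joint dial below 4.462 rad or value of joint dial above 4.962 rad)).
It fails at once if the fingers grip or force the controller or its wheel (over 25 N) (contact force between the fingers and controller above 25 N).
It fails at once if a loose thing is lifted, carried or knocked away (over 25 mm) (distance of any of stopper, amber, beaker, jar, spatula, clamp from where it was at the start of the episode above 0.025 m).
It also fails if it takes over 64 s, if anything falls off the work surface, if the arm or the gripper's body presses on something with over 40 N, if the wrist force passes 120 N, or if a joint passes its speed limit or range.

## Working session

There is one attempt and no reset: what is moved stays moved. The work goes in short steps, Python scripts to look and compute and a tool call to move; the robot and the scene stay as the last step left them, time stands still between calls to the robot, and variables do not carry over. Pictures are saved under pics/ and viewed, at most 10 in all, crops included, and the job is handed in when it is done.

Besides the shell and the picture viewer there is one more tool, called after "Request:" as name(argument=value, ...), one argument or row to a line, values as JSON. jog_arm: Moves the arm, as the interface text tells. Its arguments: {"type":"object","properties":{"motion":{"type":"array"},"force":{"type":"number"}},"required":["motion"]}

```bash
mkdir -p pics; cat > h.py <<'E'
import numpy as np, cv2
from cell import *
def proj(n,P):
    c=camera_params(n);T=np.array(c["T"]);f=240/np.tan(np.radians(c["vertical_fov"])/2)
    p=np.linalg.inv(T)@np.append(P,1);return np.array([c["cx"]+f*p[0]/p[2],c["cy"]+f*p[1]/p[2]])
def atz(n,px,z):
    c=camera_params(n);T=np.array(c["T"]);f=240/np.tan(np.radians(c["vertical_fov"])/2)
    d=T[:3,:3]@np.array([(px[0]-c["cx"])/f,(px[1]-c["cy"])/f,1]);o=T[:3,3]
    return o+d*(z-o[2])/d[2]
def save(n,name):
    im=get_image(n);cv2.imwrite(f"pics/{name}.png",im[:,:,::-1]);return im
E
python3 - <<'E'
from h import *
np.set_printoptions(precision=4,suppress=True)
save("top","top1")
for q,z in [("wheel_top",.072),("red_stripe",.073),("pointer",.065),("start_top",.05),("start_box",.045),("readout",.045),("controller",.055),("spatula",.01),("stopper",.02),("beaker",.045),("jar",.08),("clamp",.02),("amber",.15)]:
    for r in silhouettes(q,"top")[:2]: print(q,round(r["p"],2),r["pixel"],atz("top",r["pixel"],z))
print(camera_params("top")["T"]);s=observe();print(s)
E
```

```text
wheel_top 0.9 [316.0, 215.7] [ 0.6233 -0.006   0.072 ]
wheel_top 0.4 [317.9, 237.6] [ 0.5633 -0.0106  0.072 ]
red_stripe 0.79 [317.7, 243.2] [ 0.5479 -0.0099  0.073 ]
red_stripe 0.35 [204.2, 177.2] [0.7329 0.2994 0.073 ]
pointer 0.72 [315.7, 220.0] [ 0.6125 -0.005   0.065 ]
start_top 0.42 [429.3, 278.0] [ 0.4516 -0.3135  0.05  ]
start_box 0.82 [428.5, 279.7] [ 0.4472 -0.3121  0.045 ]
start_box 0.66 [158.3, 202.3] [0.6691 0.4308 0.045 ]
readout 0.88 [212.5, 266.6] [0.4893 0.2787 0.045 ]
controller 0.73 [316.7, 219.0] [ 0.6166 -0.0078  0.055 ]
spatula 0.85 [294.8, 301.8] [0.3913 0.0554 0.01  ]
spatula 0.6 [317.6, 215.5] [ 0.6328 -0.0103  0.01  ]
stopper 0.56 [339.2, 208.3] [ 0.6512 -0.0713  0.02  ]
beaker 0.67 [318.8, 217.9] [ 0.621  -0.0136  0.045 ]
beaker 0.56 [161.3, 204.0] [0.6643 0.4224 0.045 ]
jar 0.96 [475.9, 202.6] [ 0.6539 -0.4419  0.08  ]
clamp 0.7 [205.4, 176.6] [0.7457 0.3061 0.02  ]
amber 0.78 [423.4, 179.1] [ 0.7061 -0.2884  0.15  ]
[[-0.0111 -0.9921  0.1247  0.3861]
 [-0.9999  0.01   -0.0088 -0.0117]
 [ 0.0075 -0.1247 -0.9922  1.719 ]
 [ 0.      0.      0.      1.    ]]
{'clock': 0.7, 'joints': array([-1.2516,  0.4345,  0.025 ,  1.5732, -0.0116,  1.134 , -0.0751]), 'dq': array([-0.0018, -0.0003, -0.0008, -0.0001, -0.0002,  0.0008,  0.0017]), 'joint_efforts': array([ -0.0018, -66.7502,   0.9831, -31.4782,  -0.0608,   0.033 ,
         0.    ]), 'position': array([0.2559, 0.5702, 0.2268]), 'ee_rot': array([0.6578, 3.0719, 0.0001]), 'force': array([ 0.3149, -0.1402,  0.8223]), 'ft_torque': array([-0.0065,  0.0107,  0.0416]), 'gripper_force': 0.0, 'width': 1.0037132581373522}
```

View pics/top1.png

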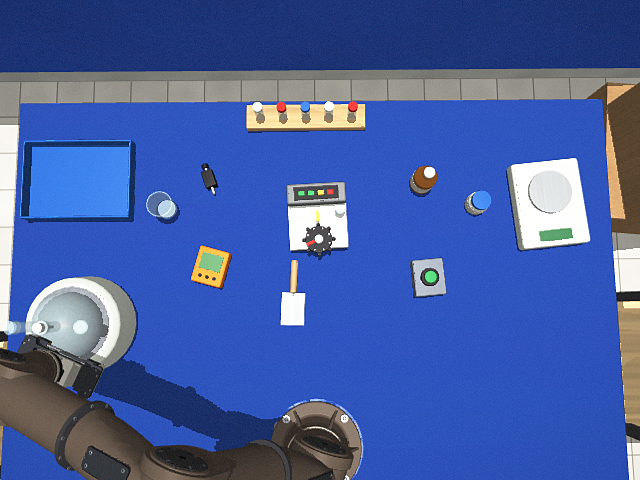

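The top view shows the wheel at about (319,239) with the red stripe to its lower left at (311,243), the pointer at (317,216), the green button at (430,277) and the spatula at (294,290) in front. I'll enlarge the wheel.

```bash
python3 - <<'E'
from h import *
np.set_printoptions(precision=4,suppress=True)
im=cv2.imread("pics/top1.png")[170:260,270:370]
cv2.imwrite("pics/crop1.png",cv2.resize(im,None,fx=6,fy=6,interpolation=cv2.INTER_CUBIC))
for p in [(319,239),(310.5,243),(317,212)]: print(atz("top",p,.07))
save("side","side1")
for p in [(430,277)]: print(atz("top",p,.05))
E
```

```text
[ 0.5596 -0.0135  0.07  ]
[0.549  0.0097 0.07  ]
[ 0.6338 -0.0088  0.07  ]
[ 0.4543 -0.3155  0.05  ]
```

View pics/crop1.png

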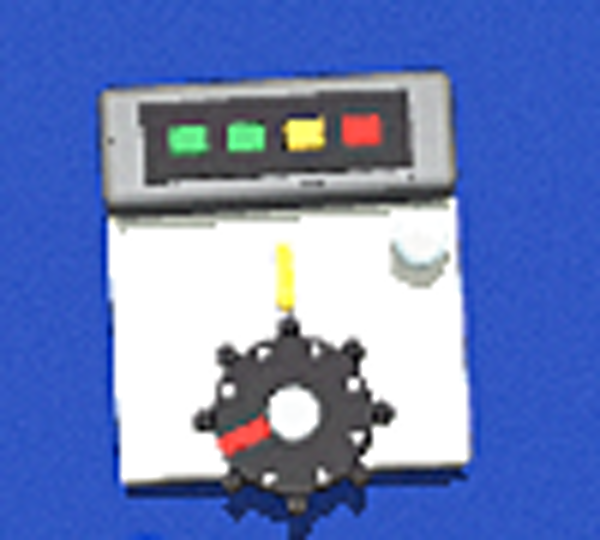

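View pics/side1.png

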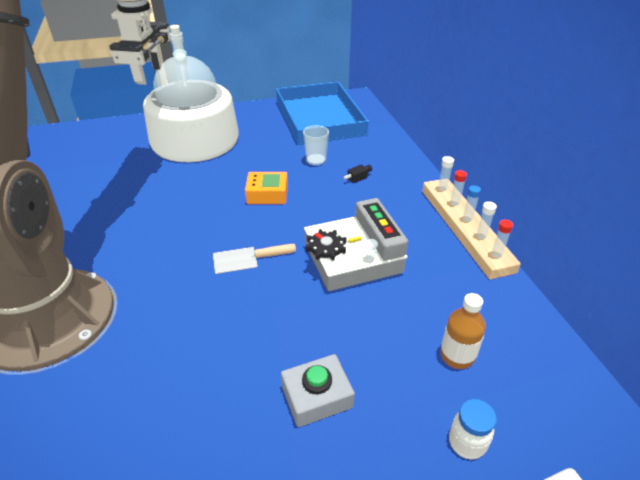

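The crop shows the stripe about 110° counter-clockwise of the pointer, so about 2.5 clicks below it. A tooth seems to face the pointer, which doesn't match the stated rest position, so I'll check it from close by. The side view confirms the layout. Moving over now, fingers shut.

Request:
jog_arm(
  motion=[
    [[-0.03,-0.03,0,0,0,0.08,1],[-0.06,-0.06,0,0,0,0.16,1],[-0.09,-0.09,0,0,0,0.24,1],[-0.12,-0.12,0,0,0,0.32,1],[-0.15,-0.155,0,0,0,0.4,1],[-0.18,-0.185,0,0,0,0.48,1],[-0.21,-0.22,0,0,0,0.55,1],[-0.24,-0.25,0,0,0,0.6,1],[-0.26,-0.28,0,0,0,0.65,1],[-0.27,-0.29,0,0,0,0.7,1]],
  ],
  force=5,
)

```text
clock: 1.58
position: [0.384, 0.1902, 0.2269]
ee_rot: [1.68, 2.654, -0.001]
force: [-0.3, 0.4, 0.2]
width: 0.323
gripper_force: 0.0
```

Request:
jog_arm(
  motion=[
    [[-0.03,-0.004,0,0,0,0.06,1],[-0.06,-0.008,0,0,0,0.12,1],[-0.09,-0.012,0,0,0,0.18,1],[-0.12,-0.016,0,0,0,0.24,1],[-0.15,-0.02,0,0,0,0.3,1],[-0.18,-0.023,0,0,0,0.35,1],[-0.21,-0.027,0,0,0,0.387,1],[-0.22,-0.027,0,0,0,0.387,1],[-0.22,-0.027,0,0,0,0.387,1]],
  ],
)

```text
clock: 2.33
position: [0.4555, -0.0178, 0.2271]
ee_rot: [2.156, 2.283, 0.0]
force: [0.1, -0.1, -0.2]
width: 0.003
gripper_force: 0.0
```

```bash
python3 - <<'E'
from h import *
np.set_printoptions(precision=4,suppress=True)
s=observe();print(s["position"],s["ee_rot"],s["joints"],s["clock"])
save("wrist","wrist1")
for q,z in [("wheel_top",.072),("red_stripe",.073),("pointer",.065)]:
    for r in silhouettes(q,"wrist")[:1]: print(q,round(r["p"],2),r["pixel"],atz("wrist",r["pixel"],z))
print(camera_params("wrist")["T"])
E
```

```text
[ 0.4555 -0.0178  0.2271] [2.1561 2.2829 0.0004] [-0.5522  0.1554  0.548   1.9989 -0.0944  1.0105  0.0976] 2.3333
wheel_top 0.74 [526.9, 216.3] [0.6292 0.0047 0.072 ]
red_stripe 0.62 [438.3, 221.7] [ 0.5548 -0.0034  0.073 ]
pointer 0.83 [521.2, 213.7] [0.6275 0.0069 0.065 ]
[[ 0.998   0.0612  0.0164  0.4494]
 [ 0.0633 -0.9601 -0.2723  0.0609]
 [-0.001   0.2728 -0.9621  0.3841]
 [ 0.      0.      0.      1.    ]]
```

View pics/wrist1.png

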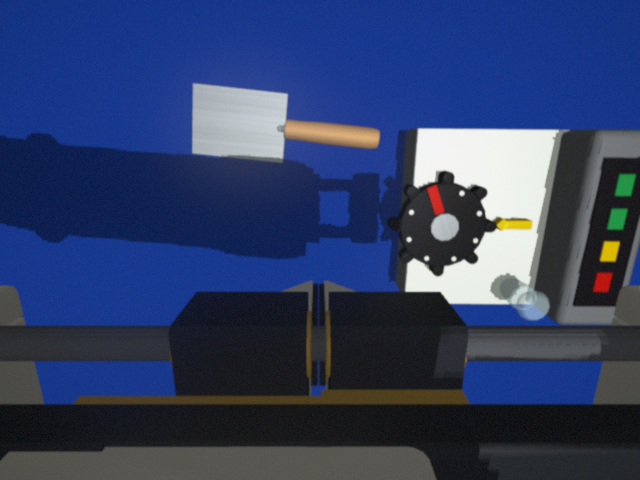

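The wrist view shows the wheel centre at (445,227), stripe end at (432,188), pointer at about (500–530,224), and a tooth (490,225) pointing at the pointer. I'll measure the angles numerically.

```bash
python3 - <<'E'
from h import *
np.set_printoptions(precision=4,suppress=True)
im=cv2.imread("pics/wrist1.png")
hsv=cv2.cvtColor(im,cv2.COLOR_BGR2HSV);H,S,V=cv2.split(hsv)
roi=np.zeros(H.shape,bool);roi[170:280,380:500]=1
red=roi&((H<8)|(H>172))&(S>150)&(V>80)
roi2=np.zeros(H.shape,bool);roi2[200:250,480:545]=1
yel=roi2&(H>18)&(H<35)&(S>150)
dark=roi&(V<60)
def pts(m,z):
    v,u=np.nonzero(m);return np.array([atz("wrist",(a,b),z)[:2] for a,b in zip(u,v)])
R=pts(red,.073);Y=pts(yel,.065)
for n,P in(("red",R),("yel",Y)):
    m=P.mean(0);d=np.linalg.svd(P-m)[2][0];pr=(P-m)@d;print(n,len(P),m,np.degrees(np.arctan2(d[1],d[0])),m+d*pr.min(),m+d*pr.max())
cap=roi&(S<60)&(V>130); cap[:, :430]=0;cap[:,462:]=0;cap[:212]=0;cap[245:]=0
C=pts(cap,.078);print("cap",len(C),C.mean(0))
crop=im[120:330,370:640];cv2.imwrite("pics/crop2.png",cv2.resize(crop,None,fx=2.9,fy=2.8,interpolation=cv2.INTER_CUBIC))
for p in [(411,190),(446,180),(481,192),(394,223),(404,265),(437,270),(477,262),(490,225)]: print(atz("wrist",p,.072)[:2])
E
```

```text
red 318 [0.5493 0.0157] -64.7660762435999 [0.544 0.027] [0.5547 0.0042]
yel 314 [ 0.6218 -0.0023] 0.993535118797582 [ 0.6054 -0.0025] [ 0.6378 -0.002 ]
cap 580 [ 0.5587 -0.0059]
[0.5285 0.022 ]
[0.5561 0.032 ]
[0.5865 0.024 ]
[ 0.5178 -0.0067]
[ 0.531  -0.0435]
[ 0.5604 -0.0463]
[ 0.5941 -0.0367]
[ 0.5992 -0.0033]
```

View pics/crop2.png

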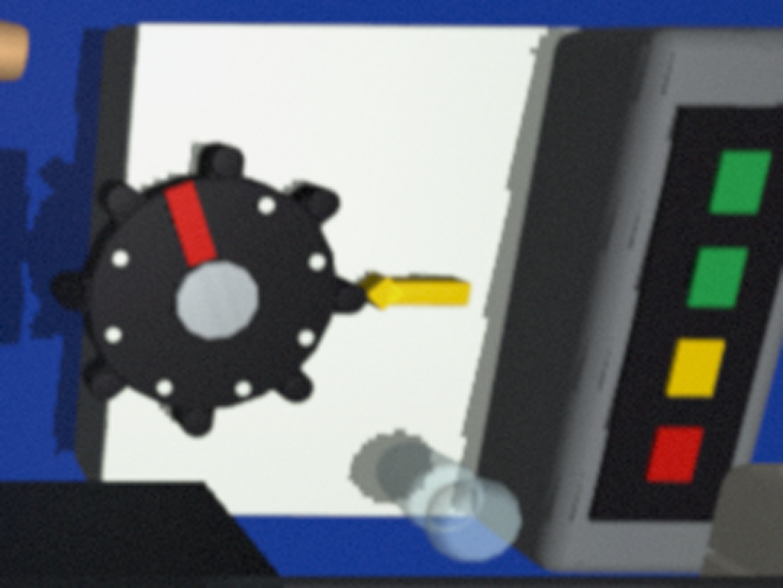

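The wheel centre is at about (0.559,-0.008), with a yaw of about 3.4°. The stripe sits about 111° below the pointer and the teeth are half a step off rest, so I'll check after each nudge. Descending in front of the wheel, on its -y side.

Request:
jog_arm(
  motion=[
    [[-0.027,0.015,0.02,0,0,0,1],[-0.027,0.034,0.05,0,0,0,1],[-0.027,0.034,0.085,0,0,0,1],[-0.027,0.034,0.12,0,0,0,1],[-0.027,0.034,0.15,0,0,0,1],[-0.027,0.034,0.167,0,0,0,1],[-0.027,0.034,0.167,0,0,0,1]],
  ],
)

```text
clock: 3.12
position: [0.4876, -0.0382, 0.0566]
ee_rot: [-2.146, -2.288, 0.007]
force: [0.1, -0.2, 0.4]
width: 0.0
gripper_force: 0.0
```

```bash
python3 - <<'E'
from h import *
s=observe();print(s["position"],s["ee_rot"],s["force"])
a=save("wrist","w2");b=save("side","s2")
c=cv2.resize(b[200:300,250:400],(600,400),interpolation=cv2.INTER_CUBIC)
d=cv2.resize(a,(533,400))
cv2.imwrite("pics/c2.png",np.hstack([d[:, 133:],c[:,100:500]])[:,:,::-1])
E
```

```text
[ 0.48758437 -0.03816176  0.05655416] [-2.14606627 -2.2880471   0.00662464] [ 0.08472971 -0.15619498  0.37054161]
```

View pics/c2.png

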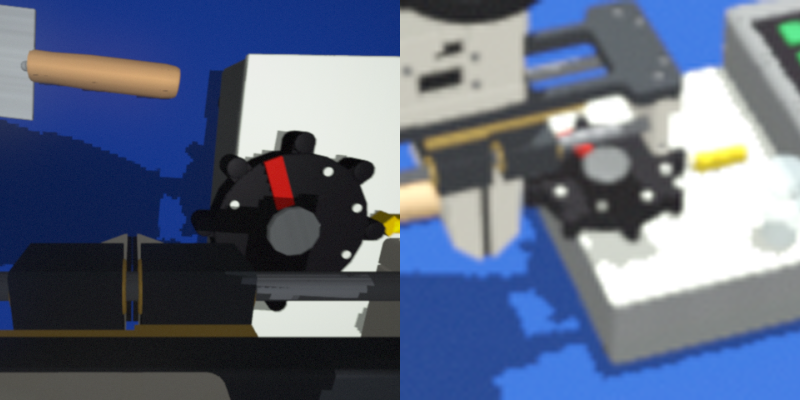

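The wrist crop shows the stripe unchanged, with the tooth at (205,222) facing front. The side crop shows the tapered fingertips at wheel height, just in front of the teeth. Now move in and push gently towards +y (tool +x).

Request:
jog_arm(
  motion=[
    [[0,0.01,-0.002,0,0,0,1],[0,0.021,-0.002,0,0,0,1],[0,0.021,-0.002,0,0,0,1],[0.004,0.021,-0.002,0,0,0,1],[0.008,0.021,-0.002,0,0,0,1],[0.011,0.021,-0.002,0,0,0,1],[0.013,0.021,-0.002,0,0,0,1],[0.015,0.021,-0.002,0,0,0,1],[0.015,0.021,-0.002,0,0,0,1]],
  ],
)

```text
clock: 3.97
position: [0.5092, -0.0228, 0.0616]
ee_rot: [-2.15, -2.289, 0.001]
force: [-3.7, 0.9, 3.4]
width: 0.003
gripper_force: 2.3
```

```bash
cat >> h.py <<'E'
C=np.array([.559,-.008]);YAW=3.4
def stripe():
    im=get_image("wrist");hsv=cv2.cvtColor(im,cv2.COLOR_RGB2HSV);H,S,V=cv2.split(hsv)
    red=((H<8)|(H>172))&(S>150)&(V>50)
    v,u=np.nonzero(red);P=np.array([atz("wrist",(a,b),.073)[:2] for a,b in zip(u,v)])-C
    P=P[np.linalg.norm(P,axis=1)<.045]
    s=observe();d=s["position"][:2]-C;t=np.radians(YAW)
    print("clock",s["clock"],"tcp ctrl frame",np.round([d[0]*np.cos(t)+d[1]*np.sin(t),d[1]*np.cos(t)-d[0]*np.sin(t),s["position"][2]],4),"F",np.round(s["force"],1))
    if len(P): m=P.mean(0);e=P-m;dd=np.linalg.svd(e,full_matrices=False)[2][0]; print(len(P),"r",np.linalg.norm(m),"deg below pointer",np.degrees(np.arctan2(m[1],m[0]))-YAW,"axis",(np.degrees(np.arctan2(dd[1],dd[0]))-YAW)%180)
    else: print("no red")
    return im
E
python3 -c "
from h import *
stripe()"
```

```text
clock 4.0167 tcp ctrl frame [-0.0504 -0.012   0.0616] F [-3.9  0.1  2. ]
1273 r 0.020041468736885296 deg below pointer 85.77514983463182 axis 92.4690441787773
```

Request:
jog_arm(
  motion=[
    [[0,-0.01,0,0,0,0,1],[0,-0.021,0,0,0,0,1],[-0.008,-0.021,0,0,0,0,1],[-0.016,-0.021,0,0,0,0,1],[-0.016,-0.021,0,0,0,0,1]],
  ],
)

```text
clock: 4.43
position: [0.491, -0.0431, 0.0621]
ee_rot: [2.153, 2.285, 0.001]
force: [-0.4, -0.4, 0.5]
width: 0.007
gripper_force: 0.0
```

```bash
python3 -c "
from h import *
cv2.imwrite('pics/w3.png',stripe()[:,:,::-1])"
```

```text
clock 4.4833 tcp ctrl frame [-0.0698 -0.0301  0.062 ] F [-0.1  0.1 -0.3]
1444 r 0.021345335237794374 deg below pointer 82.65926370763229 axis 89.56573396031293
```

View pics/w3.png

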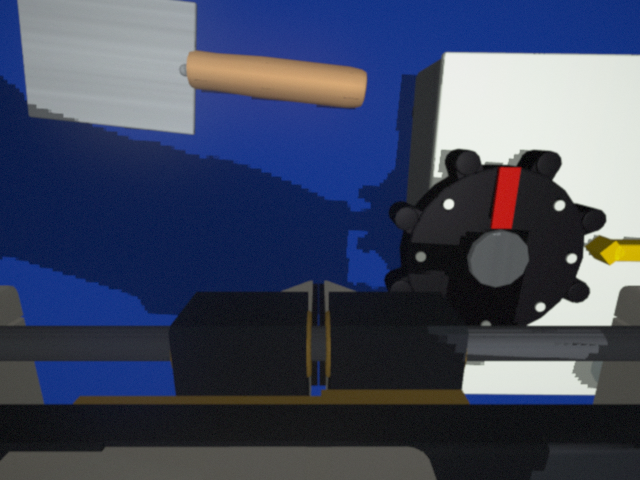

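The wheel clicked up: the stripe (508,198) is now square to the pointer (600,250), so exactly 2 clicks remain. Next click.

Request:
jog_arm(
  motion=[
    [[-0.007,0,0,0,0,0,1],[-0.007,0.01,0,0,0,0,1],[-0.007,0.0195,0,0,0,0,1],[-0.002,0.0195,0,0,0,0,1],[0.003,0.0195,0,0,0,0,1],[0.008,0.0195,0,0,0,0,1],[0.012,0.0195,0,0,0,0,1],[0.015,0.0195,0,0,0,0,1],[0.017,0.0195,0,0,0,0,1],[0.018,0.0195,0,0,0,0,1]],
  ],
)

```text
clock: 5.32
position: [0.5078, -0.0208, 0.0616]
ee_rot: [-2.15, -2.289, 0.001]
force: [-3.0, -0.9, 1.5]
width: 0.007
gripper_force: 1.6
```

```bash
python3 -c "
from h import *
stripe()"
```

```text
clock 5.3667 tcp ctrl frame [-0.0517 -0.0099  0.0616] F [-2.7  0.1  1.1]
1210 r 0.023664059622644142 deg below pointer 32.16145853620747 axis 43.98704527061898
```

Clicked to 45°. Withdraw and repeat for the last click.

Request:
jog_arm(
  motion=[
    [[0,-0.01,0,0,0,0,1],[0,-0.02,0,0,0,0,1],[-0.013,-0.02,0,0,0,0,1],[-0.025,-0.02,0,0,0,0,1],[-0.025,-0.02,0,0,0,0,1]],
  ],
)

```text
clock: 5.78
position: [0.4897, -0.0502, 0.0621]
ee_rot: [2.154, 2.285, -0.0]
force: [-0.5, -0.9, 1.2]
width: 0.006
gripper_force: 0.0
```

```bash
python3 -c "
from h import *
stripe()"
```

```text
clock 5.8333 tcp ctrl frame [-0.0715 -0.0367  0.062 ] F [-0.3  0.5  0.3]
1427 r 0.024372145428256546 deg below pointer 35.44519890402228 axis 44.11659854250806
```

Request:
jog_arm(
  motion=[
    [[0,0.01,0,0,0,0,1],[0,0.02,0,0,0,0,1],[0.006,0.02,0,0,0,0,1],[0.011,0.02,0,0,0,0,1],[0.015,0.02,0,0,0,0,1],[0.018,0.02,0,0,0,0,1],[0.021,0.02,0,0,0,0,1],[0.023,0.02,0,0,0,0,1],[0.024,0.02,0,0,0,0,1],[0.024,0.02,0,0,0,0,1]],
  ],
)

```text
clock: 6.67
position: [0.5076, -0.0223, 0.0615]
ee_rot: [-2.151, -2.288, 0.002]
force: [-4.3, -0.3, 1.2]
width: 0.007
gripper_force: 2.3
```

```bash
python3 -c "
from h import *
stripe()"
```

```text
clock 6.7167 tcp ctrl frame [-0.0521 -0.0114  0.0615] F [-5.8  0.2  2.2]
1086 r 0.02738036151453996 deg below pointer -9.730330498595077 axis 178.85892009686054
```

Request:
jog_arm(
  motion=[
    [[0,-0.01,0,0,0,0,1],[0,-0.025,0,0,0,0,1],[0,-0.04,0,0,0,0,1],[0,-0.05,-0.03,0,0,0,1],[0,-0.05,-0.065,0,0,0,1],[0,-0.05,-0.1,0,0,0,1],[0,-0.05,-0.1,0,0,0,1]],
  ],
)

```text
clock: 7.3
position: [0.4623, -0.0263, 0.1672]
ee_rot: [2.149, 2.283, 0.013]
force: [1.6, -0.1, -0.4]
width: 0.004
gripper_force: 0.0
```

```bash
python3 - <<'E'
from h import *
im=stripe();s=observe();print(s["position"],s["ee_rot"])
cv2.imwrite('pics/w4.png',im[:,:,::-1])
t=save("top","t4")
for r in silhouettes("start_top","top")[:3]: print(r["p"],r["pixel"],atz("top",r["pixel"],.05))
E
```

```text
clock 7.35 tcp ctrl frame [-0.0985 -0.0119  0.1649] F [-0.2 -0.1  0.2]
427 r 0.024431165598502818 deg below pointer -6.803561157114263 axis 179.30274321102272
[ 0.46142604 -0.02569422  0.16493064] [2.14853203 2.28541718 0.0108236 ]
0.66 [430.7, 277.8] [ 0.45212852 -0.31738881  0.05      ]
```

View pics/w4.png

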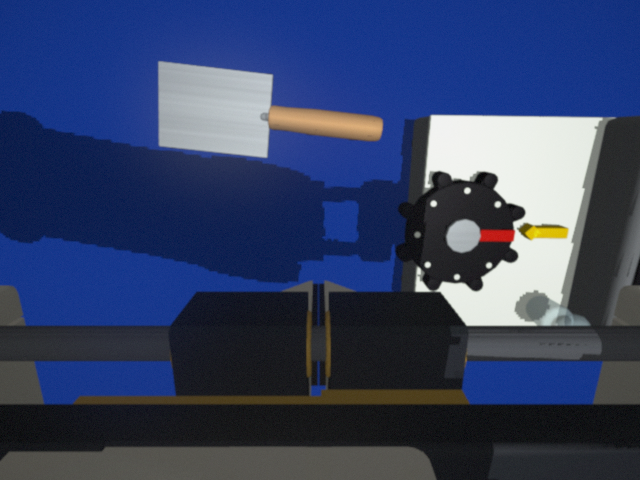

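The red stripe (497,236) lines up with the yellow pointer (545,232), and the stripe axis reads within 1°. Heading to the button, stopping short for a close look.

Request:
jog_arm(
  motion=[
    [[-0.03,-0.004,-0.01,0,0,0,1],[-0.06,-0.008,-0.02,0,0,0,1],[-0.09,-0.012,-0.02,0,0,0,1],[-0.12,-0.016,-0.02,0,0,0,1],[-0.15,-0.02,-0.02,0,0,0,1],[-0.18,-0.025,-0.02,0,0,0,1],[-0.21,-0.025,-0.02,0,0,0,1],[-0.225,-0.025,-0.02,0,0,0,1],[-0.225,-0.025,-0.02,0,0,0,1]],
  ],
)

```text
clock: 8.2
position: [0.4465, -0.2557, 0.1806]
ee_rot: [2.157, 2.283, -0.004]
force: [0.0, -0.1, -0.1]
width: 0.006
gripper_force: 0.0
```

```bash
python3 - <<'E'
from h import *
save("wrist","w5");save("side","s5")
s=observe();print(s["position"],s["ee_rot"])
for c in("wrist","side"):
  for r in silhouettes("start_top",c)[:3]: print(c,r["p"],r["pixel"],atz(c,r["pixel"],.055))
  im=cv2.imread("pics/%s5.png"%c[0]);H,S,V=cv2.split(cv2.cvtColor(im,cv2.COLOR_BGR2HSV));m=((H>50)&(H<80)&(S>130)&(V>60)).astype(np.uint8)
  n,_,st,ce=cv2.connectedComponentsWithStats(m)
  for i in range(1,n):
    if st[i,4]>60: print(c,st[i],ce[i],[atz(c,ce[i],z) for z in (.05,.06)])
E
```

```text
[ 0.44691602 -0.25182672  0.18038988] [-2.15241413e+00 -2.28579674e+00  1.75652395e-03]
side 0.58 [317.5, 374.0] [ 0.45891918 -0.30977903  0.055     ]
side [307 366  21  20 338] [316.71005917 375.45857988] [array([ 0.45782542, -0.30881881,  0.05      ]), array([ 0.45604016, -0.31536691,  0.06      ])]
```

View pics/w5.png

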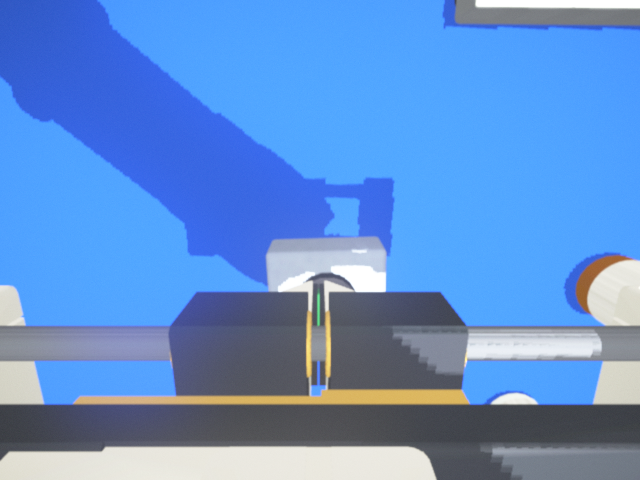

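The wrist view shows the box (325,265) just ahead, with its button behind the fingers. The side camera puts the button at (0.456,-0.313), in agreement with the top view. Moving over it and down.

Request:
jog_arm(
  motion=[
    [[-0.03,0.0055,0,0,0,0,1],[-0.055,0.0055,0,0,0,0,1],[-0.062,0.0055,0.03,0,0,0,1],[-0.062,0.0055,0.06,0,0,0,1],[-0.062,0.0055,0.085,0,0,0,1],[-0.062,0.0055,0.1,0,0,0,1],[-0.062,0.0055,0.108,0,0,0,1],[-0.062,0.0055,0.11,0,0,0,1],[-0.062,0.0055,0.11,0,0,0,1]],
  ],
)

```text
clock: 9.15
position: [0.4573, -0.3125, 0.0717]
ee_rot: [-2.15, -2.29, -0.0]
force: [0.2, 0.9, -0.0]
width: 0.003
gripper_force: 0.0
```

```bash
python3 - <<'E'
from h import *
im=save("side","s6");s=observe();print(s["position"],s["force"])
cv2.imwrite("pics/c6.png",cv2.resize(im[300:440,230:400],(680,560),interpolation=cv2.INTER_CUBIC)[:,:,::-1])
E
```

```text
[ 0.45768656 -0.31299387  0.07237012] [0.4536293  0.04137737 0.8122533 ]
```

View pics/c6.png

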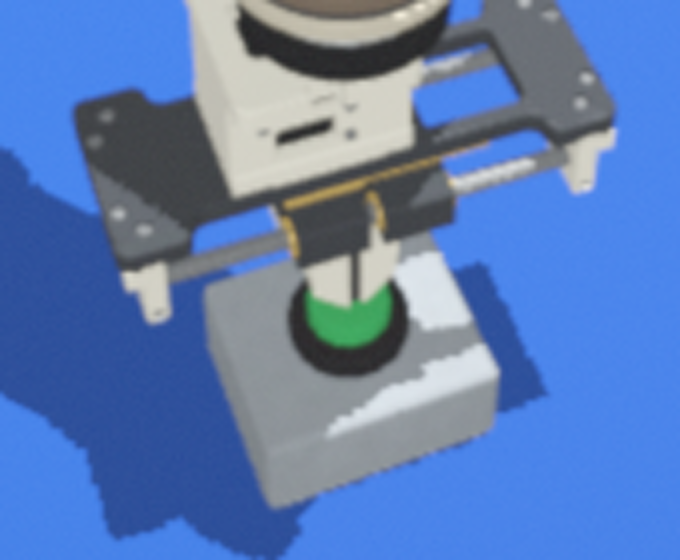

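The tips hang centred just above the green button (350,315). Pressing down in small steps.

Request:
jog_arm(
  motion=[
    [[0,0,0.003,0,0,0,1],[0,0,0.006,0,0,0,1],[0,0,0.009,0,0,0,1],[0,0,0.011,0,0,0,1],[0,0,0.013,0,0,0,1],[0,0,0.013,0,0,0,1]],
  ],
)

```text
clock: 9.7
position: [0.4581, -0.3136, 0.0608]
ee_rot: [2.151, 2.288, 0.003]
force: [-4.3, 5.2, 26.8]
width: 0.002
gripper_force: 13.6
```

Firmly bottomed. I'll back off in small steps to check for the spring's force profile.

Request:
jog_arm(
  motion=[
    [[0,0,-0.003,0,0,0,1],[0,0,-0.003,0,0,0,1],[0,0,-0.003,0,0,0,1]],
  ],
)

```text
clock: 9.95
position: [0.458, -0.3136, 0.0623]
ee_rot: [2.15, 2.288, 0.001]
force: [2.5, 0.2, 3.4]
width: 0.008
gripper_force: 1.7
```

```bash
python3 - <<'E'
from h import *
s=observe();print(s["position"],s["force"])
E
```

```text
[ 0.45796278 -0.31356739  0.06225984] [2.52639475 0.23864275 3.3712924 ]
```

Request:
jog_arm(
  motion=[
    [[0,0,-0.002,0,0,0,1],[0,0,-0.002,0,0,0,1],[0,0,-0.002,0,0,0,1]],
  ],
)

```text
clock: 10.2
position: [0.4572, -0.3134, 0.0637]
ee_rot: [2.151, 2.289, -0.0]
force: [2.5, -0.1, 2.9]
width: 0.008
gripper_force: 1.4
```

The force falls off like a spring (3.4 N, then 2.9 N), so the button was fully down. Now lift clear.

Request:
jog_arm(
  motion=[
    [[0,0,-0.01,0,0,0,1],[0,0,-0.03,0,0,0,1],[0,0,-0.06,0,0,0,1],[0,0,-0.09,0,0,0,1],[0,0,-0.1,0,0,0,1],[0,0,-0.1,0,0,0,1],[0,0,-0.1,0,0,0,1]],
  ],
)

```text
clock: 10.78
position: [0.4568, -0.3129, 0.1638]
ee_rot: [-2.151, -2.289, -0.001]
force: [0.8, 0.4, -0.9]
width: 0.007
gripper_force: 0.0
```

```bash
python3 - <<'E'
from h import *
t=save("top","t7");s=observe();print(s["position"],s["force"])
C0=np.array([.5605,-.013])
H,S,V=cv2.split(cv2.cvtColor(t,cv2.COLOR_RGB2HSV));m=((H<8)|(H>172))&(S>120);m[:225]=0;m[260:]=0;m[:,:290]=0;m[:,350:]=0
v,u=np.nonzero(m);print(len(u),u.mean() if len(u) else 0,v.mean() if len(v) else 0)
print(sign_off())
E
```

```text
[ 0.45644016 -0.31258933  0.16293966] [ 0.09203054  0.50145024 -0.17868949]
28 317.75 229.39285714285714
the job is handed in; nothing more can be done
None
```

The red stripe is clicked into line with the pointer and never went past it; I pressed the green start button fully and let it spring back, touched no loose things, and handed the job in at about 11 s (the sign-off gave no verdict).

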